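# Scrape tested slugs off a scoop into the sample tray

## Robot

A 6-joint arm with a two-finger parallel gripper is mounted at the origin on the work surface. World frame = base frame: x ahead of the robot, y to its left, z up, the work surface at z = 0. Lengths are in m, angles in rad, forces in N, time in s.
With the tool pointing down it reaches from about 0.225 to 0.875 m from the base axis. Payload 3.4 kg.
Tool frame: the origin (TCP) lies where the fingers leave the gripper's body, on its centre line; the fingertips stand 73 mm ahead of it and the grasp point (between the pads) lies 54 mm ahead of it (manip.grip_point_offset is the distance from the TCP to the grasp point, in m); z points along the fingers, y is the line along which they close (so a half turn about z gives the same grasp; the last joint's range is limited). The gripper opens to 85 mm and grips with 20 to 120 N. Pads are 22 mm wide; open, the fingers measure 114 mm over their backs; the gripper's body (76 mm by 85 mm) begins 54 mm behind the grasp point. The pads swing forward as they close: fully open they stand 13 mm farther back than shut.
Start: joints at [-1.278, 0.276, 1.505, -0, 1.361, -0.121], TCP at [0.231, -0.526, 0.304] pointing down, gripper open.
Joint ranges: [-2.89, 2.89], [-0.75, 2.08], [0.22, 2.7], [-1.18, 4.32], [0.11, 2.71], [-2.7, 2.7]. Speed limits (rad/s): [2.57, 2.57, 3.14, 3.14, 3.14, 3.14].

## Interface

Orientations are given as a unit quaternion [w, x, y, z].
In Python, from rig import sensors, cams, manip, spotter gives the robot as it stands.
- The arm moves only by the tool drive_tool, never from a script. Its argument "targets" is a list of rows, each a list of 4 numbers: the shift along the world's x, y, z in m, then the turn about the world's z in degrees. In form: [[dx, dy, dz, spin], ...]. A call has exactly 5 rows; each row shifts and turns the commanded pose from where the row before left it; what a row does not reach is not made up. A row lasts 1/8 s, in which the tool goes at most 62.5 mm and 10.7 degrees, less where a joint would pass 70% of its speed; a pose out of reach is approached as far as the arm can. A call is refused whole if a number of a shift passes 0.0625 or a number of a turn 10.7, either way. A call with a gripper value outside its range is refused whole. "jaw" is the finger opening in m, from 0 to 0.0854, set as the call begins (left out, the last holds). The fingers move at their own pace and stop on an object; "force" is the grip in N (left out, the last holds). Time passes only in rows, so rows that do not move let the fingers close, or fill a call up. It gives the time, the measured TCP pose, the force and the opening at its end, in the units of the state.
- sensors.get_state(): the state, without advancing time (a new reading comes with each control period).
- cams.get_image(name): name is "scene" or "top" or "wrist"; returns a dict with "color" (384x512x3 uint8, red, green, blue), "intrinsics" (3x3 intrinsics, pixels), "D" ([k1, k2, p1, p2, k3] as OpenCV has them; the pictures are not rectified), "R" (3x3) and "t" (3): a world point X has camera coordinates R X + t. Camera axes: x right, y down, z forward; pixel columns grow to the right and rows downward; lengths in m; the calibration is good to about 2 mm. A picture is of the moment at which its call begins. There is no depth.
- manip.sign_off(): hands the job in, once; it reports no verdict.
Trained networks look in the newest picture that a camera, given by its name, has taken for a name from the list of things; names that differ only in an ending like _2 or _b are one class to them, and where a whole thing is asked for, a point or a joint stands for the part that bears it (a point fixed in the world has none). Each returns a list of dicts, best first, with "score" (0 to 1); they miss things now and then, are a little off and sometimes report something else, mostly with a low value. They report only what shows in the picture. A call takes as long as a camera call.
- spotter.find_in(query, camera): "point" ([x, y, z] in m, in world coordinates, good to about 4 mm: the middle of the surface that is visible of it).
- spotter.landmark_of(query, camera): "point" ([x, y, z] in m, in world coordinates, good to about 4 mm: a listed point, or the origin of a listed thing).
The state is a dict: "clock": time; "qpos": joint angles; "qd": joint speeds; "effort": joint torques, N m; "position": TCP position; "ee_rot": TCP orientation; "contact_force": force on the tool from outside, world axes, zero at the start; "moment": the same for the moment, N m; "width": finger opening in m.
Only numpy, scipy, OpenCV 4.12 (cv2) and the standard library are available. Lean on these libraries where they do the work, as an engineer would, in place of code of your own. Each camera call takes 0.05 s, during which the arm holds its last target. There are 200 camera calls.

## Task

Two tested steel slugs lie on the blade of the hand scoop. Pick the scoop up by its handle, rest the front edge of its blade on the rim of the undivided tray with both slugs still on it, then tip the scoop so that both slugs slide off into that tray, keeping the edge pressed on the rim until both are in. Then lay the scoop back down flat on the bench, clear of that tray, and let go.

Things in the scene. Friction and masses are not known exactly. Their poses are not given: they have to be found in the camera images.
- scoop_grip (a point): Grip point of the loose scoop: centre of its handle, 36 mm above its underside. +x points to the open front edge, z up. Flat aluminium blade 100 x 84 x 3 mm: front edge 130 mm ahead, back edge 30 mm ahead, underside 36 mm below; walls 16-18 mm tall on sides and back. Grey level handle 20 mm wide, 18 tall, from 22 mm ahead to 78 behind; a foot at its rear end keeps the scoop level. 0.16 kg.
- tray: Target: square open white plastic tray without dividers, fixed to the bench, 150 x 150 mm outside, 45 mm tall, walls and floor 4 mm thick. Origin at the centre of its underside; x, y parallel to its sides, z up. About 0.4 to 0.6 m to its left or right stands a like tray divided into six compartments, not the target.
- slug_a_center (a point): Centre of a loose polished steel slug, a disc 25 mm in diameter and 12 mm tall, 46 g, lying flat on the scoop's blade. It starts to slide on the blade when that is tipped by about 14 to 20 degrees.
- slug_b_center (a point): Centre of the second slug, the same, lying beside the first on the blade.

How it is judged:
On the way, in this order (a step that is already met when the one before it is completed fails the run):
1. the scoop rests on the undivided tray's rim with both slugs still on its blade (contact force between scoop and tray above 0.4 N and x of slug_a_center in the frame of scoop_grip between 0.025 and 0.132 m and y of slug_a_center in the frame of scoop_grip between -0.045 and 0.045 m and z of slug_a_center in the frame of scoop_grip between -0.036 and -0.016 m and x of slug_b_center in the frame of scoop_grip between 0.025 and 0.132 m and y of slug_b_center in the frame of scoop_grip between -0.045 and 0.045 m and z of slug_b_center in the frame of scoop_grip between -0.036 and -0.016 m), for 0.1 s.
2. both slugs are in the undivided tray while the scoop, front edge down, is still pressed on the rim (contact force between scoop and tray above 0.4 N and x of slug_a_center in the frame of tray between -0.073 and 0.073 m and y of slug_a_center in the frame of tray between -0.073 and 0.073 m and z of slug_a_center in the frame of tray between 0 and 0.035 m and x of slug_b_center in the frame of tray between -0.073 and 0.073 m and y of slug_b_center in the frame of tray between -0.073 and 0.073 m and z of slug_b_center in the frame of tray between 0 and 0.035 m and angle between scoop_grip's own x axis and vertical above 1.75 rad), for 0.1 s.
At the end, for the whole second after the job is handed in: Both slugs lie at rest inside the undivided tray (centres within its walls, less than 35 mm above the bench); the scoop lies at rest on the bench, level within 10 degrees and right way up, grip point less than 50 mm above the bench, not touching that tray (x of slug_a_center in the frame of tray between -0.073 and 0.073 m and y of slug_a_center in the frame of tray between -0.073 and 0.073 m and z of slug_a_center in the frame of tray between 0 and 0.035 m and x of slug_b_center in the frame of tray between -0.073 and 0.073 m and y of slug_b_center in the frame of tray between -0.073 and 0.073 m and z of slug_b_center in the frame of tray between 0 and 0.035 m and height (world z) of scoop_grip below 0.05 m and angle between scoop_grip's own z axis and vertical below 0.17 rad and linear speed of each of scoop, slug_a, slug_b below 0.02 m/s and not (contact force between scoop and tray above 0.05 N)).
It also fails if it takes over 58 s, if anything falls off the work surface, if the arm or the gripper's body presses on something with over 40 N, if the wrist force passes 120 N, or if a joint passes its speed limit or range.

## Working session

There is one attempt and no reset: what is moved stays moved. The work goes in short steps, Python scripts to look and compute and a tool call to move; the robot and the scene stay as the last step left them, time stands still between calls to the robot, and variables do not carry over. Pictures are saved under pics/ and viewed, on a budget of 10 in all, crops included, one or two more only if the job needs it, and the job is handed in when it is done.

Besides the shell and the picture viewer there is one more tool, called in YAML: its name, and indented under it one key for each argument. drive_tool: Moves the arm, as the interface text tells. Its arguments: {"type":"object","properties":{"targets":{"type":"array","items":{"type":"array","items":{"type":"number"}}},"jaw":{"type":"number"},"force":{"type":"number"}},"required":["targets"]}

```bash
mkdir -p pics
cat > h.py <<'E'
import numpy as np, cv2
from rig import sensors, cams, manip, spotter
def snap(cam,fn):
    im=cams.get_image(cam); cv2.imwrite('pics/'+fn,im['color'][:,:,::-1]); return im
def proj(im,P):
    return cv2.projectPoints(np.array(P,float).reshape(-1,1,3),cv2.Rodrigues(np.array(im['R']))[0],np.array(im['t'],float),np.array(im['intrinsics']),np.array(im['D']))[0].reshape(-1,2)
def back(im,uv,z):
    n=cv2.undistortPoints(np.array(uv,float).reshape(-1,1,2),np.array(im['intrinsics']),np.array(im['D'])).reshape(-1,2)
    R=np.array(im['R']);t=np.array(im['t']);c=-R.T@t
    d=np.c_[n,np.ones(len(n))]@R
    return c+d*((z-c[2])/d[:,2])[:,None]
E
python3 - <<'E'
from h import *
a=snap('top','top0.png');b=snap('scene','scene0.png')
cv2.imwrite('pics/both0.png',np.vstack([cv2.imread('pics/top0.png'),cv2.imread('pics/scene0.png')])[:, :] if 0 else cv2.resize(np.hstack([cv2.imread('pics/top0.png'),cv2.imread('pics/scene0.png')]),(800,300)))
for cam in('top','scene'):
  for q in('scoop_grip','tray','slug_a_center'):
    print(cam,q,[(np.round(r['point'],3).tolist(),round(r['score'],2)) for r in spotter.landmark_of(q,cam)])
s=sensors.get_state();print(s['position'],s['ee_rot'],s['contact_force'],s['width'],s['clock'])
E
```

```text
top scoop_grip [([0.629, -0.05, 0.031], 0.77)]
top tray [([0.446, -0.287, -0.001], 0.84)]
top slug_a_center [([0.558, -0.062, 0.005], 0.54)]
scene scoop_grip [([0.632, -0.048, 0.031], 0.62)]
scene tray [([0.449, -0.293, 0.002], 0.58)]
scene slug_a_center [([0.559, -0.058, 0.007], 0.48)]
[ 0.23118346 -0.52644075  0.30380264] [-9.17858172e-05  9.78673690e-01  2.05421029e-01  6.48720338e-06] [0.12640766 0.11226558 0.31333581] 0.08556973365740055 0.4
```

View pics/top0.png

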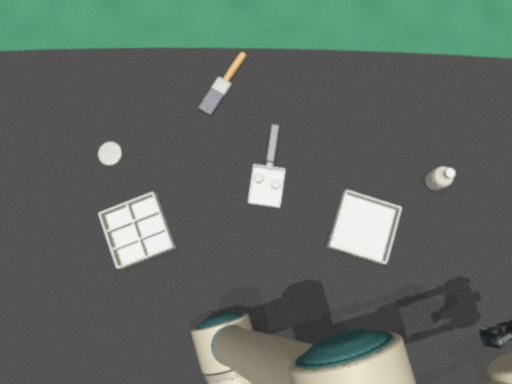

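View pics/scene0.png

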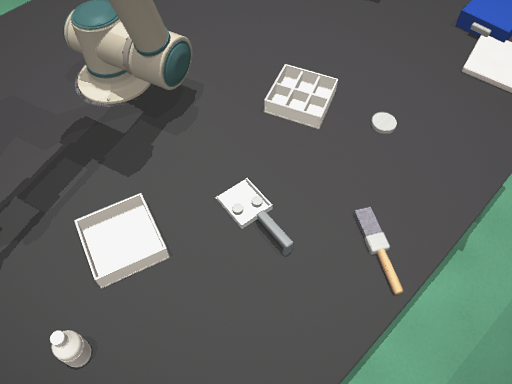

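Run:
```python
from h import *
im=cams.get_image('top')
g=cv2.imread('pics/top0.png',0)
# tray: bright blob; scoop: bright blade
m=(g>150).astype(np.uint8)
for c in cv2.findContours(m,cv2.RETR_EXTERNAL,cv2.CHAIN_APPROX_NONE)[0]:
    if cv2.contourArea(c)<300: continue
    r=cv2.minAreaRect(c); bx=cv2.boxPoints(r)
    z=.045 if r[1][0]>45 else .01
    print(np.round(r[0]),np.round(r[1]),np.round(back(im,bx,z),3).tolist())
sp=back(im,[[275,126],[273,150],[269.5,166]],.045); print(sp)
print(back(im,[[248.5,205],[282,207],[285,168],[253,165]],.01))
print(proj(im,[[.63,-.05,.04],[.447,-.29,.045]]), -np.array(im['R']).T@im['t'])
```

```text
[230. 377.] [12. 44.] [[0.084, 0.1, 0.01], [0.085, -0.009, 0.01], [0.056, -0.009, 0.01], [0.054, 0.1, 0.01]]
[355. 378.] [ 44. 112.] [[0.079, -0.116, 0.01], [0.159, -0.387, 0.01], [0.053, -0.421, 0.01], [-0.025, -0.149, 0.01]]
[222. 348.] [47. 51.] [[0.185, 0.139, 0.045], [0.219, 0.02, 0.045], [0.112, -0.012, 0.045], [0.078, 0.107, 0.045]]
[135. 230.] [61. 62.] [[0.472, 0.396, 0.045], [0.531, 0.249, 0.045], [0.389, 0.187, 0.045], [0.331, 0.332, 0.045]]
[366. 226.] [61. 61.] [[0.395, -0.193, 0.045], [0.543, -0.239, 0.045], [0.501, -0.39, 0.045], [0.352, -0.341, 0.045]]
[444. 175.] [20. 22.] [[0.586, -0.475, 0.01], [0.63, -0.521, 0.01], [0.592, -0.559, 0.01], [0.549, -0.512, 0.01]]
[267. 184.] [34. 44.] [[0.508, 0.01, 0.01], [0.623, -0.004, 0.01], [0.612, -0.091, 0.01], [0.497, -0.076, 0.01]]
[110. 153.] [22. 23.] [[0.667, 0.415, 0.01], [0.667, 0.351, 0.01], [0.607, 0.347, 0.01], [0.606, 0.41, 0.01]]
[224.  81.] [15. 70.] [[0.774, 0.151, 0.01], [0.94, 0.042, 0.01], [0.913, 0.007, 0.01], [0.748, 0.117, 0.01]]
[[ 0.70527844 -0.0597082   0.045     ]
 [ 0.64087232 -0.05499842  0.045     ]
 [ 0.59864851 -0.04639537  0.045     ]]
[[ 0.50228474  0.00613447  0.01      ]
 [ 0.4982486  -0.08070925  0.01      ]
 [ 0.60168732 -0.08811254  0.01      ]
 [ 0.60850062 -0.00384895  0.01      ]]
[[270.95908913 154.55350845]
 [365.60919109 226.42373378]] [ 0.34810499 -0.01790154  1.16892522]
```

Run:
```python
import cv2,numpy as np
a=cv2.imread('pics/top0.png')[110:280,230:420]
cv2.imwrite('pics/crop0.png',cv2.resize(a,None,fx=4,fy=3.5*4/3.5*0.88,interpolation=cv2.INTER_CUBIC))
```

```text
(no output)
```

View pics/crop0.png

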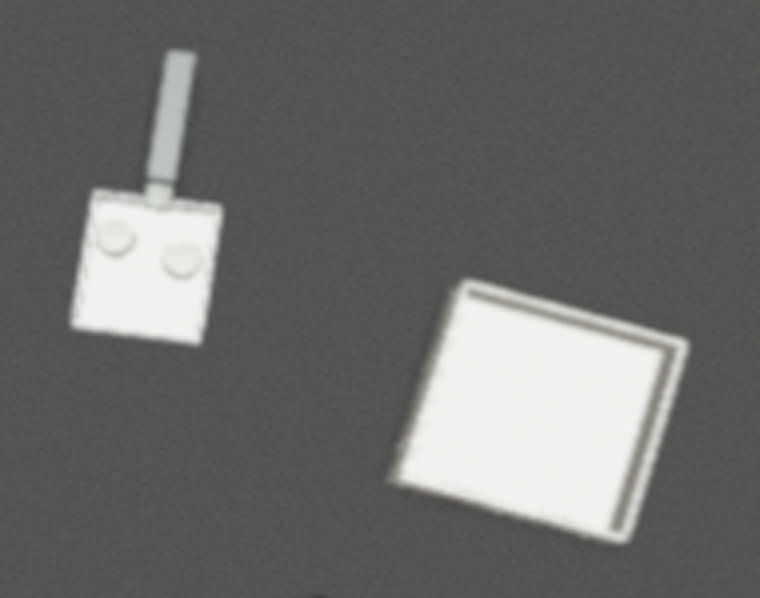

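drive_tool:
  targets:
    - [0.035,0.038,0,-2.5]
    - [0.044,0.044,0,-3.1]
    - [0.044,0.044,0,-3.1]
    - [0.044,0.044,0,-3.1]
    - [0.044,0.044,0,-3.1]
  jaw: 0.0854
  force: 120

```text
clock: 1.08
position: [0.4434, -0.311, 0.3042]
ee_rot: [0.0, 0.997, 0.076, 0.0]
contact_force: [0.4, -0.5, -0.1]
width: 0.0851
```

drive_tool:
  targets:
    - [0.044,0.044,0,-3.1]
    - [0.044,0.044,0,-3.1]
    - [0.044,0.044,-0.01,-3.1]
    - [0.044,0.044,-0.04,-3.1]
    - [0.035,0.044,-0.04,-3.1]

```text
clock: 1.7
position: [0.6445, -0.1025, 0.2237]
ee_rot: [0.0, 0.998, -0.059, 0.001]
contact_force: [-0.5, 0.3, 0.3]
width: 0.0852
```

drive_tool:
  targets:
    - [0.007,0.019,-0.02,0]
    - [0.007,0.019,-0.02,0]
    - [0,0,-0.014,0]
    - [0,0,0,0]
    - [0,0,0,0]

```text
clock: 2.33
position: [0.6569, -0.067, 0.1709]
ee_rot: [0.0, 0.998, -0.059, 0.001]
contact_force: [1.2, 0.2, -0.1]
width: 0.0852
```

Run:
```python
from h import *
im=snap('wrist','w0.png')
s=sensors.get_state();print(s['position'],s['ee_rot'],s['contact_force'],s['width'])
p=s['position']
print('under TCP at z .045:',proj(im,[[p[0],p[1],.045]]), 'expected grip pt',proj(im,[[.632,-.05,.045],[.667,-.054,.045],[.709,-.06,.045]]))
for q in('scoop_grip','slug_a_center'):
    print(q,[(np.round(r['point'],3).tolist(),round(r['score'],2)) for r in spotter.landmark_of(q,'wrist')])
```

```text
[ 0.65700289 -0.06701528  0.17118101] [ 3.39507282e-04  9.98256795e-01 -5.90104874e-02  1.00926698e-03] [-0.14322006  0.1693131  -0.41309538] 0.08520243002412624
under TCP at z .045: [[258.33655221 212.21436647]] expected grip pt [[240.35838489 244.23401119]
 [239.23189942 201.66193721]
 [239.51155497 144.04421047]]
scoop_grip [([0.634, -0.052, 0.036], 0.86)]
slug_a_center [([0.556, -0.06, 0.01], 0.62)]
```

View pics/w0.png

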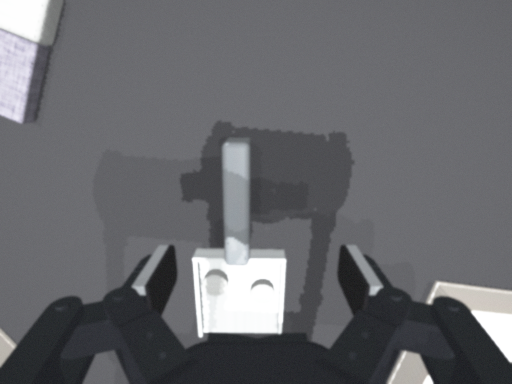

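drive_tool:
  targets:
    - [0.006,0.008,-0.02,0]
    - [0.005,0.007,-0.025,0]
    - [0,0,-0.025,0]
    - [0,0,-0.011,0]
    - [0,0,0,0]

```text
clock: 3.1
position: [0.6672, -0.0506, 0.0876]
ee_rot: [-0.0, 0.998, -0.058, -0.001]
contact_force: [-0.4, 0.3, 0.6]
width: 0.0854
```

drive_tool:
  targets:
    - [0,0,0,0]
    - [0,0,0,0]
    - [0,0,0,0]
    - [0,0,0,0]
    - [0,0,0,0]
  jaw: 0.03
  force: 60

```text
clock: 3.72
position: [0.6677, -0.0509, 0.0892]
ee_rot: [0.0, 0.998, -0.058, 0.0]
contact_force: [0.4, 0.3, -0.8]
width: 0.0301
```

drive_tool:
  targets:
    - [0,0,0,0]
    - [0,0,0,0]
    - [0,0,0,0]
    - [0,0,0,0]
    - [0,0,0,0]
  jaw: 0.0
  force: 110

```text
clock: 4.35
position: [0.6678, -0.0509, 0.0894]
ee_rot: [0.0, 0.998, -0.058, 0.0]
contact_force: [-2.0, -0.6, 5.6]
width: 0.0184
```

drive_tool:
  targets:
    - [0,0,0.002,0]
    - [0,0,0.005,0]
    - [0,0,0.01,0]
    - [0,0,0.01,0]
    - [0,0,0,0]

```text
clock: 4.97
position: [0.6686, -0.051, 0.1175]
ee_rot: [0.0, 0.998, -0.058, 0.001]
contact_force: [-0.6, -0.1, -2.1]
width: 0.018
```

Run:
```python
from h import *
im=snap('wrist','w1.png'); b=snap('scene','s1.png')
cv2.imwrite('pics/p1.png',np.hstack([cv2.imread('pics/w1.png')[180:380,100:400],cv2.resize(cv2.imread('pics/s1.png')[150:300,180:330],None,fx=3,fy=3)[:200*2][:400] [:200] if 0 else cv2.resize(cv2.imread('pics/s1.png')[150:290,180:390],(300,200))]))
```

```text
(no output)
```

View pics/p1.png

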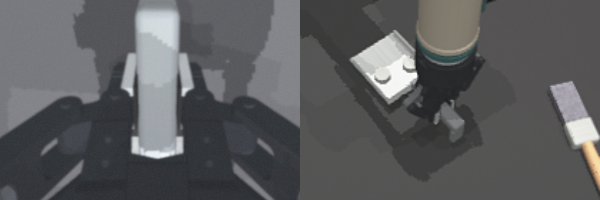

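drive_tool:
  targets:
    - [0.002,-0.005,0.008,-0.5]
    - [0.002,-0.01,0.01,-0.5]
    - [0.002,-0.015,0.01,-0.5]
    - [0.002,-0.02,0.007,-0.5]
    - [0.002,-0.02,0,-0.5]

```text
clock: 5.7
position: [0.6783, -0.1229, 0.152]
ee_rot: [0.0, 0.997, -0.081, 0.001]
contact_force: [0.3, 0.3, -2.3]
width: 0.0183
```

drive_tool:
  targets:
    - [0.002,-0.02,0,-0.5]
    - [0.002,-0.02,0,-0.5]
    - [0.002,-0.02,0,-0.5]
    - [0.002,-0.02,0,-0.5]
    - [0.002,-0.02,0,-0.5]

```text
clock: 6.32
position: [0.6878, -0.2222, 0.1509]
ee_rot: [0.0, 0.995, -0.102, -0.0]
contact_force: [0.3, -0.5, -2.1]
width: 0.0181
```

drive_tool:
  targets:
    - [0.002,-0.02,0,-0.5]
    - [0.002,-0.02,0,-0.5]
    - [0.002,-0.02,0,-0.5]
    - [0.002,-0.02,0,-0.5]
    - [0.002,-0.02,0,-0.5]

```text
clock: 6.95
position: [0.6978, -0.3222, 0.151]
ee_rot: [0.0, 0.992, -0.124, -0.0]
contact_force: [0.4, 0.0, -2.0]
width: 0.0184
```

drive_tool:
  targets:
    - [0,-0.015,0,-0.5]
    - [0,-0.012,0,-0.5]
    - [0,-0.009,0,-0.5]
    - [0,-0.006,0,-0.5]
    - [0,-0.002,0,0]

```text
clock: 7.58
position: [0.6977, -0.3649, 0.151]
ee_rot: [-0.0, 0.99, -0.141, -0.0]
contact_force: [-0.1, 0.7, -1.9]
width: 0.0182
```

Run:
```python
from h import *
b=snap('scene','s2.png'); a=snap('top','t2.png')
s=sensors.get_state();print(s['position'],s['ee_rot'],s['contact_force'],s['width'],s['clock'])
for cam in('top','scene'):
  for q in('scoop_grip','slug_a_center','tray'):
    print(cam,q,[(np.round(r['point'],3).tolist(),round(r['score'],2)) for r in spotter.landmark_of(q,cam)])
A=cv2.imread('pics/t2.png')[120:280,320:480];B=cv2.imread('pics/s2.png')[170:370,60:310]
cv2.imwrite('pics/p2.png',np.hstack([cv2.resize(A,(400,400)),cv2.resize(B,(400,400))]))
```

```text
[ 0.69775416 -0.36465216  0.15100115] [-4.06595629e-05  9.90045684e-01 -1.40746365e-01 -4.54789426e-05] [ 0.29111261 -0.19211082 -2.41341602] 0.018414856414534022 7.675
top scoop_grip []
top slug_a_center []
top tray []
scene scoop_grip []
scene slug_a_center []
scene tray []
```

View pics/p2.png

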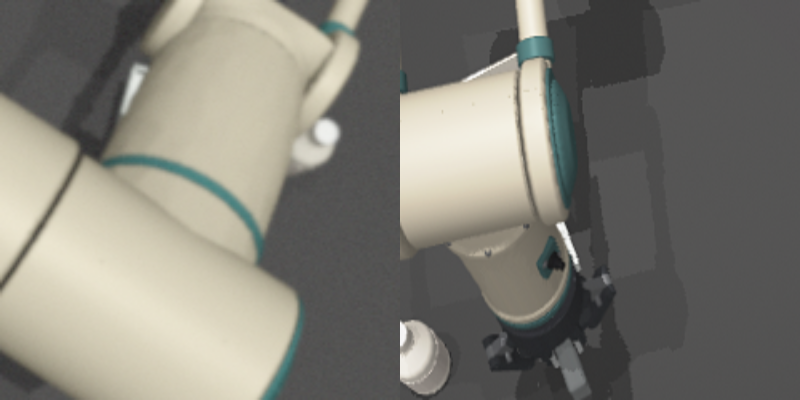

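drive_tool:
  targets:
    - [-0.005,0.002,0,0]
    - [-0.009,0.003,0,0]
    - [-0.01,0.003,0,0]
    - [-0.007,0.002,0,0]
    - [-0.003,0,0,0]

```text
clock: 8.6
position: [0.6631, -0.3547, 0.1512]
ee_rot: [0.0, 0.99, -0.141, -0.0]
contact_force: [0.1, -0.1, -2.2]
width: 0.0185
```

drive_tool:
  targets:
    - [0,0,-0.002,0]
    - [0,0,-0.002,0]
    - [0,0,-0.002,0]
    - [0,0,-0.002,0]
    - [0,0,0,0]

```text
clock: 9.22
position: [0.6637, -0.3547, 0.1425]
ee_rot: [-0.0, 0.99, -0.141, -0.0]
contact_force: [-0.2, 0.1, -2.3]
width: 0.0183
```

drive_tool:
  targets:
    - [0,0,-0.001,0]
    - [0,0,-0.001,0]
    - [0,0,-0.001,0]
    - [0,0,0,0]
    - [0,0,0,0]

```text
clock: 9.85
position: [0.6637, -0.3549, 0.14]
ee_rot: [0.0, 0.99, -0.141, 0.0]
contact_force: [0.1, -1.5, -1.9]
width: 0.0182
```

drive_tool:
  targets:
    - [0,0,-0.001,0]
    - [0,0,-0.001,0]
    - [0,0,0,0]
    - [0,0,0,0]
    - [0,0,0,0]

```text
clock: 10.48
position: [0.6638, -0.3549, 0.138]
ee_rot: [0.0, 0.99, -0.141, 0.0]
contact_force: [-0.4, -0.7, -1.9]
width: 0.0181
```

drive_tool:
  targets:
    - [0,0,-0.001,0]
    - [0,0,-0.001,0]
    - [0,0,0,0]
    - [0,0,0,0]
    - [0,0,0,0]

```text
clock: 11.1
position: [0.6637, -0.3548, 0.136]
ee_rot: [0.0, 0.99, -0.141, -0.0]
contact_force: [-0.3, 1.1, -3.0]
width: 0.0182
```

Run:
```python
from h import *
im=snap('wrist','w3.png')
F=[]
for i in range(5):
    s=sensors.get_state();F.append(np.r_[s['contact_force'],s['moment']]); cams.get_image('wrist')
print(np.round(np.mean(F,0),2),s['position'])
```

```text
[-0.    0.35 -2.27 -0.09 -0.18  0.02] [ 0.66371124 -0.35484843  0.13598991]
```

View pics/w3.png

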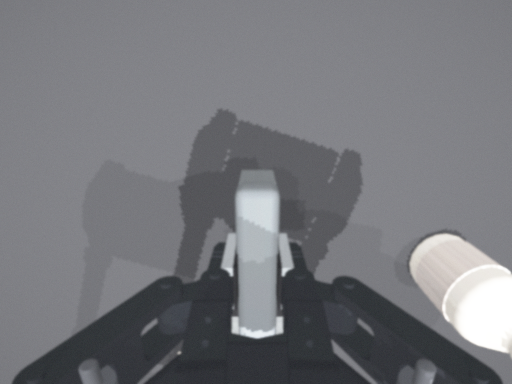

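drive_tool:
  targets:
    - [0,0,-0.001,0]
    - [0,0,-0.001,0]
    - [0,0,-0.001,0]
    - [0,0,0,0]
    - [0,0,0,0]

```text
clock: 12.02
position: [0.664, -0.3549, 0.1335]
ee_rot: [0.0, 0.99, -0.141, 0.0]
contact_force: [0.8, -0.4, 1.8]
width: 0.0183
```

```bash
cat > f.py <<'E'
from h import *
def avg(n=5):
    F=[]
    for i in range(n):
        s=sensors.get_state();F.append(np.r_[s['contact_force'],s['moment']]); cams.get_image('wrist')
    print(np.round(np.mean(F,0),2),s['position'],s['clock'],s['width'])
if __name__=='__main__': avg()
E
python3 f.py
```

```text
[ 1.31 -0.37  1.62  0.06  0.02 -0.01] [ 0.66403636 -0.35495516  0.13330825] 12.225 0.018588173371744857
```

drive_tool:
  targets:
    - [0,0,0,0]
    - [0,0,0,0]
    - [0,0,0,0]
    - [0,0,0,0]
    - [0,0,0,0]
  force: 20

```text
clock: 12.9
position: [0.6638, -0.3549, 0.133]
ee_rot: [0.0, 0.99, -0.141, 0.0]
contact_force: [2.7, -1.3, 1.2]
width: 0.0185
```

```bash
python3 f.py
```

```text
[ 2.46 -0.85  1.97 -0.03 -0.09 -0.01] [ 0.66374596 -0.35492207  0.13301924] 13.1 0.01839944197821623
```

drive_tool:
  targets:
    - [0,0,0.002,0]
    - [0,0,0.002,0]
    - [0,0,0.002,0]
    - [0,0,0.002,0]
    - [0,0,0,0]

```text
clock: 13.78
position: [0.6637, -0.3548, 0.1411]
ee_rot: [0.0, 0.99, -0.141, -0.0]
contact_force: [0.6, -0.5, -2.0]
width: 0.0183
```

```bash
python3 f.py
```

```text
[ 0.13 -0.31 -2.37 -0.05 -0.19 -0.  ] [ 0.66365494 -0.35476316  0.14087169] 13.975 0.01840391058834124
```

drive_tool:
  targets:
    - [0,0,0.004,0]
    - [-0.004,0.001,0.005,0]
    - [-0.01,0.003,0,0]
    - [-0.014,0.004,0,0]
    - [-0.016,0.005,0,0]
  force: 110

```text
clock: 14.65
position: [0.6186, -0.3415, 0.15]
ee_rot: [0.0, 0.99, -0.141, -0.0]
contact_force: [-0.3, -0.9, -2.4]
width: 0.0183
```

drive_tool:
  targets:
    - [-0.018,0.005,0,0]
    - [-0.018,0.005,0,0]
    - [-0.014,0.004,0,0]
    - [-0.008,0.003,0,0]
    - [-0.004,0.001,0,0]

```text
clock: 15.28
position: [0.5574, -0.3237, 0.1502]
ee_rot: [0.0, 0.99, -0.141, 0.0]
contact_force: [0.5, 0.1, -1.9]
width: 0.0184
```

drive_tool:
  targets:
    - [0,0,-0.004,0]
    - [0,0,-0.006,0]
    - [0,0,-0.006,0]
    - [0,0,-0.005,0]
    - [0,0,0,0]

```text
clock: 15.9
position: [0.5575, -0.3236, 0.1281]
ee_rot: [-0.0, 0.99, -0.141, -0.001]
contact_force: [0.1, 0.2, -2.2]
width: 0.0181
```

```bash
python3 f.py
python3 - <<'E'
from h import *
b=snap('scene','s4.png'); a=snap('top','t4.png')
A=cv2.imread('pics/t4.png')[120:280,300:460];B=cv2.imread('pics/s4.png')[170:330,40:200]
cv2.imwrite('pics/p4.png',np.hstack([cv2.resize(A,(400,400)),cv2.resize(B,(400,400))]))
E
```

```text
[-0.04  0.1  -1.98 -0.07 -0.22  0.  ] [ 0.55788873 -0.32397293  0.1292088 ] 16.1 0.018365390883140445
```

View pics/p4.png

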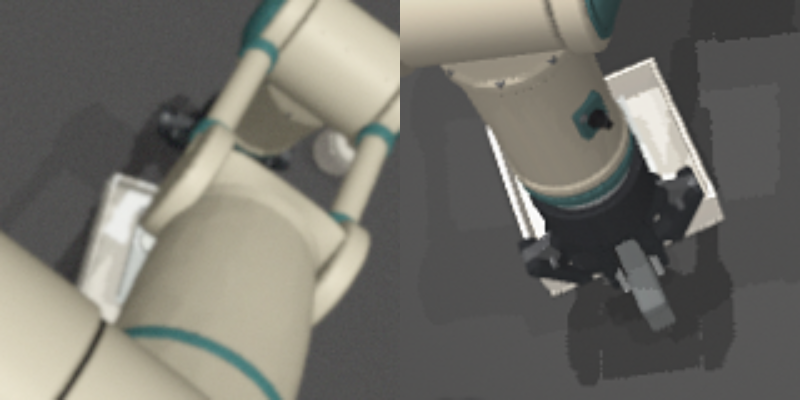

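drive_tool:
  targets:
    - [-0.004,0.001,0,0]
    - [-0.004,0.001,0,0]
    - [-0.004,0.001,0,0]
    - [-0.004,0.001,0,0]
    - [0,0,0,0]
  force: 20

```text
clock: 16.88
position: [0.5413, -0.3197, 0.129]
ee_rot: [-0.0, 0.99, -0.141, -0.0]
contact_force: [-0.5, -0.7, -2.5]
width: 0.0183
```

drive_tool:
  targets:
    - [-0.002,0.001,0,0]
    - [-0.002,0.0005,0,0]
    - [-0.002,0.0005,0,0]
    - [0,0,0,0]
    - [0,0,0,0]

```text
clock: 17.5
position: [0.5364, -0.3182, 0.1293]
ee_rot: [0.0, 0.99, -0.141, 0.001]
contact_force: [3.0, -1.4, -1.9]
width: 0.0182
```

```bash
python3 f.py
```

```text
[ 3.06 -0.91 -2.02 -0.17 -0.63 -0.1 ] [ 0.53633368 -0.31813635  0.12924864] 17.7 0.018235283878885476
```

drive_tool:
  targets:
    - [-0.002,0.0005,0,0]
    - [-0.002,0.0005,0,0]
    - [-0.002,0.0005,0,0]
    - [0,0,0,0]
    - [0,0,0,0]

```text
clock: 18.38
position: [0.5346, -0.3187, 0.1313]
ee_rot: [0.002, 0.99, -0.142, 0.007]
contact_force: [11.1, -3.9, 0.5]
width: 0.0182
```

```bash
python3 f.py
```

```text
[11.1  -3.08  0.18 -0.44 -1.92 -0.41] [ 0.53461051 -0.31871272  0.13130266] 18.575 0.018668116262929465
```

drive_tool:
  targets:
    - [0.004,-0.001,0,0]
    - [0.004,-0.001,0,0]
    - [0.002,-0.001,-0.005,0]
    - [0,0,-0.005,0]
    - [0,0,-0.004,0]

```text
clock: 19.25
position: [0.5389, -0.3189, 0.114]
ee_rot: [-0.0, 0.99, -0.141, -0.001]
contact_force: [-1.0, -1.1, -2.9]
width: 0.018
```

drive_tool:
  targets:
    - [-0.004,0.001,0,0]
    - [-0.004,0.001,0,0]
    - [-0.003,0.001,0,0]
    - [0,0,0,0]
    - [0,0,0,0]

```text
clock: 19.88
position: [0.5341, -0.319, 0.1178]
ee_rot: [0.003, 0.99, -0.142, 0.008]
contact_force: [10.7, -3.1, -1.8]
width: 0.018
```

```bash
python3 f.py
```

```text
[10.54 -2.42 -0.8  -0.41 -2.01 -0.41] [ 0.53413029 -0.31898504  0.11773491] 20.075 0.018285431793247323
```

drive_tool:
  targets:
    - [0,0,0.003,0]
    - [0,0,0.003,0]
    - [0,0,0.003,0]
    - [0,0,0.003,0]
    - [0,0,0,0]

```text
clock: 20.75
position: [0.5337, -0.3191, 0.1292]
ee_rot: [0.003, 0.99, -0.142, 0.007]
contact_force: [10.2, -2.6, -4.9]
width: 0.0184
```

```bash
python3 f.py
```

```text
[ 9.35 -3.04 -5.   -0.79 -2.34 -0.28] [ 0.53371042 -0.31907437  0.12905615] 20.95 0.01827115120427668
```

Run:
```python
from h import *
im=snap('wrist','w5.png')
cv2.imwrite('pics/p5.png',np.hstack([cv2.imread('pics/w3.png')[120:350,150:370],cv2.imread('pics/w5.png')[120:350,150:370]]))
```

```text
(no output)
```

View pics/p5.png

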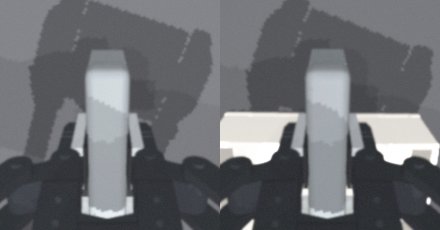

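drive_tool:
  targets:
    - [0.004,-0.001,0,0]
    - [0.004,-0.001,0.005,0]
    - [0,0,0.01,0]
    - [0,0,0.01,0]
    - [0.002,-0.001,0,0]
  force: 60

```text
clock: 21.68
position: [0.5387, -0.3194, 0.1533]
ee_rot: [0.0, 0.99, -0.141, 0.001]
contact_force: [0.4, 0.0, -1.3]
width: 0.0182
```

drive_tool:
  targets:
    - [0.005,-0.001,0,0]
    - [0.009,-0.002,0,0]
    - [0.013,-0.004,0,0]
    - [0.016,-0.005,0,0]
    - [0.018,-0.005,0,0]

```text
clock: 22.3
position: [0.601, -0.3367, 0.1516]
ee_rot: [0.0, 0.99, -0.141, -0.0]
contact_force: [-0.2, 0.5, -3.1]
width: 0.0186
```

drive_tool:
  targets:
    - [0.015,-0.005,0,0]
    - [0.01,-0.003,0,0]
    - [0.006,-0.002,0,0]
    - [0.002,0,0,0]
    - [0,0,0,0]

```text
clock: 22.92
position: [0.6325, -0.3462, 0.1519]
ee_rot: [-0.0, 0.99, -0.141, -0.0]
contact_force: [0.0, -0.1, -2.7]
width: 0.0181
```

```bash
python3 f.py
```

```text
[-0.2   0.05 -2.44 -0.01 -0.21 -0.02] [ 0.63235631 -0.34626217  0.15216595] 23.125 0.018304135515858133
```

drive_tool:
  targets:
    - [0,0,-0.004,0]
    - [0,0,-0.005,0]
    - [0,0,-0.004,0]
    - [0,0,-0.001,0]
    - [0,0,0,0]
  jaw: 0.017
  force: 20

```text
clock: 23.8
position: [0.6327, -0.3463, 0.1378]
ee_rot: [-0.0, 0.99, -0.141, -0.0]
contact_force: [-0.8, 0.0, -2.8]
width: 0.0183
```

drive_tool:
  targets:
    - [0,0,0,0]
    - [0,0,0,0]
    - [0,0,0,0]
    - [0,0,0,0]
    - [0,0,0,0]
  jaw: 0.018

```text
clock: 24.42
position: [0.6327, -0.3463, 0.138]
ee_rot: [0.0, 0.99, -0.141, 0.0]
contact_force: [0.4, -0.3, -2.7]
width: 0.0183
```

```bash
python3 f.py
```

```text
[ 0.32 -0.33 -2.55 -0.06 -0.19  0.01] [ 0.63269731 -0.34634075  0.13796518] 24.625 0.018532162909041465
```

drive_tool:
  targets:
    - [0,0,0,0]
    - [0,0,0,0]
    - [0,0,0,0]
    - [0,0,0,0]
    - [0,0,0,0]
  jaw: 0.0184

```text
clock: 25.3
position: [0.6327, -0.3463, 0.138]
ee_rot: [0.0, 0.99, -0.141, -0.0]
contact_force: [-0.4, 0.4, -2.2]
width: 0.0184
```

drive_tool:
  targets:
    - [0,0,0,0]
    - [0,0,0,0]
    - [0,0,0,0]
    - [0,0,0,0]
    - [0,0,0,0]
  jaw: 0.0187

```text
clock: 25.92
position: [0.6327, -0.3463, 0.138]
ee_rot: [0.0, 0.99, -0.141, 0.0]
contact_force: [-0.2, -0.0, -1.9]
width: 0.0192
```

```bash
python3 f.py
```

```text
[ 0.18 -0.05 -2.45 -0.05 -0.19 -0.03] [ 0.63270669 -0.34632546  0.1379995 ] 26.125 0.018837052523833664
```

drive_tool:
  targets:
    - [0,0,0,0]
    - [0,0,0,0]
    - [0,0,0,0]
    - [0,0,0,0]
    - [0,0,0,0]
  jaw: 0.019

```text
clock: 26.8
position: [0.6327, -0.3463, 0.138]
ee_rot: [0.0, 0.99, -0.141, 0.0]
contact_force: [0.3, -0.1, -2.6]
width: 0.0193
```

```bash
python3 -c "from f import *; avg(3)"
```

```text
[ 0.12 -0.06 -2.22 -0.02 -0.18 -0.01] [ 0.63273524 -0.34632356  0.13798338] 26.9 0.019305226350925204
```

drive_tool:
  targets:
    - [0,0,0,0]
    - [0,0,0,0]
    - [0,0,0,0]
    - [0,0,0,0]
    - [0,0,0,0]
  jaw: 0.0193

```text
clock: 27.58
position: [0.6327, -0.3463, 0.1379]
ee_rot: [0.0, 0.99, -0.141, -0.0]
contact_force: [-0.1, -0.0, -1.4]
width: 0.0197
```

```bash
python3 -c "from f import *; avg(3)"
```

```text
[-0.01 -0.15 -2.39 -0.07 -0.19  0.  ] [ 0.63270758 -0.34632324  0.1379851 ] 27.675 0.019268386157017005
```

drive_tool:
  targets:
    - [0,0,0,0]
    - [0,0,0,0]
    - [0,0,0,0]
    - [0,0,0,0]
    - [0,0,0,0]
  jaw: 0.0195

```text
clock: 28.35
position: [0.6327, -0.3463, 0.138]
ee_rot: [0.0, 0.99, -0.141, -0.0]
contact_force: [0.4, -0.1, -3.1]
width: 0.0196
```

```bash
python3 -c "from f import *; avg(3)"
```

```text
[ 0.77 -0.07 -2.61 -0.04 -0.2  -0.01] [ 0.63271453 -0.34634602  0.13796401] 28.45 0.019787484113501935
```

drive_tool:
  targets:
    - [0,0,0,0]
    - [0,0,0,0]
    - [0,0,0,0]
    - [0,0,0,0]
    - [0,0,0,0]
  jaw: 0.0197

```text
clock: 29.12
position: [0.6327, -0.3463, 0.138]
ee_rot: [0.0, 0.99, -0.141, -0.0]
contact_force: [1.2, 0.1, -1.6]
width: 0.0196
```

```bash
python3 -c "from f import *; avg(3)"
```

```text
[ 0.65  0.36 -1.91 -0.04 -0.13  0.01] [ 0.63269245 -0.3463212   0.13798642] 29.225 0.019662345431310166
```

drive_tool:
  targets:
    - [0,0,0.002,0]
    - [0,0,0.002,0]
    - [0,0,0.002,0]
    - [0,0,0.002,0]
    - [0,0,0,0]
  jaw: 0.0197

```text
clock: 29.9
position: [0.6329, -0.3464, 0.1463]
ee_rot: [0.0, 0.99, -0.141, 0.0]
contact_force: [0.4, -0.5, -1.0]
width: 0.0198
```

```bash
python3 -c "from f import *; avg(4)"
```

```text
[ 0.53  0.03 -1.   -0.07 -0.17  0.01] [ 0.63292668 -0.34641755  0.14619275] 30.05 0.019516025138523605
```

drive_tool:
  targets:
    - [0,0,0.002,0]
    - [0,0,0.003,0]
    - [0,0,0.003,0]
    - [0,0,0.003,0]
    - [0,0,0.001,0]

```text
clock: 30.72
position: [0.6329, -0.3464, 0.1584]
ee_rot: [0.0, 0.99, -0.141, 0.0]
contact_force: [-0.3, -0.1, -2.1]
width: 0.0199
```

```bash
python3 -c "from f import *; avg(4)"
```

```text
[ 0.32  0.09 -2.06 -0.03 -0.18  0.  ] [ 0.63272018 -0.34630656  0.15800348] 30.875 0.01954854385498923
```

drive_tool:
  targets:
    - [0,0,0,0]
    - [0,0,0.003,0]
    - [0,0,0.003,0]
    - [0,0,0.003,0]
    - [0,0,0,0]
  jaw: 0.0198

```text
clock: 31.55
position: [0.633, -0.3464, 0.1676]
ee_rot: [0.0, 0.99, -0.141, 0.0]
contact_force: [0.3, -0.3, -1.4]
width: 0.0199
```

```bash
python3 -c "
from f import *; avg(4)
im=snap('wrist','w6.png')
cv2.imwrite('pics/p6.png',cv2.resize(cv2.imread('pics/w6.png')[60:380,130:390],None,fx=1.5,fy=1.5))"
```

```text
[ 0.46 -0.54 -0.84 -0.03 -0.07  0.01] [ 0.63301686 -0.34647581  0.16735142] 31.7 0.01953245170136393
```

View pics/p6.png

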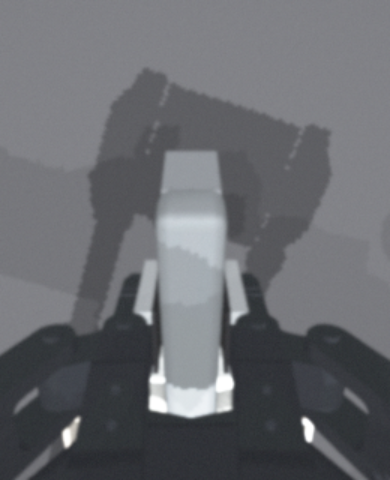

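drive_tool:
  targets:
    - [0,0,0.003,0]
    - [0,0,0.003,0]
    - [0,0,0.003,0]
    - [0,0,0.003,0]
    - [0,0,0,0]

```text
clock: 32.42
position: [0.6329, -0.3464, 0.1795]
ee_rot: [0.0, 0.99, -0.141, 0.0]
contact_force: [-0.5, -0.1, -1.7]
width: 0.0196
```

```bash
python3 -c "from f import *; avg(4)"
```

```text
[ 0.25 -0.15 -1.19 -0.03 -0.06 -0.01] [ 0.63290086 -0.34641426  0.17922818] 32.575 0.01973059756048681
```

drive_tool:
  targets:
    - [0,0,0.003,0]
    - [0,0,0.003,0]
    - [0,0,0.003,0]
    - [0,0,0.001,0]
    - [0,0,0,0]

```text
clock: 33.25
position: [0.6328, -0.3464, 0.1892]
ee_rot: [0.0, 0.99, -0.141, 0.0]
contact_force: [1.1, 0.3, -1.7]
width: 0.0198
```

```bash
python3 -c "
from f import *; avg(5)
for c in ('scene','top'):
    im=snap(c,c+'7.png'); print([(np.round(r['point'],3).tolist(),round(r['score'],2)) for r in spotter.find_in('slug_a_center',c)])
A=cv2.imread('pics/top7.png')[120:280,300:460];B=cv2.imread('pics/scene7.png')[170:330,40:200]
cv2.imwrite('pics/p7.png',np.hstack([cv2.resize(A,(400,400)),cv2.resize(B,(400,400))]))"
```

```text
[ 0.44  0.05 -1.54 -0.04 -0.07  0.01] [ 0.63279089 -0.34635638  0.18908677] 33.45 0.019331121875301262
[]
[]
```

View pics/p7.png

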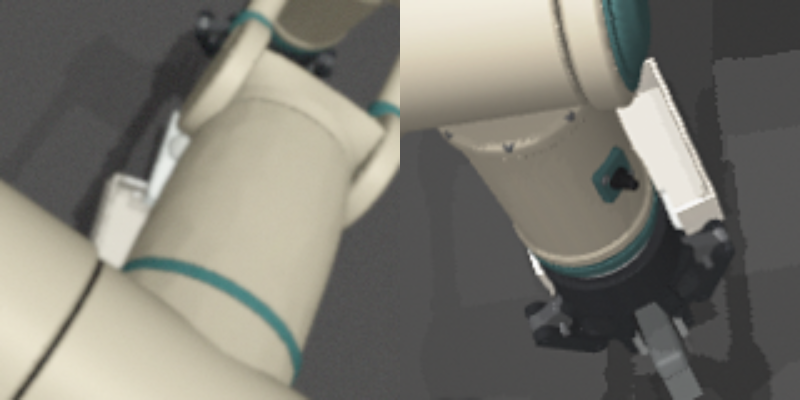

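drive_tool:
  targets:
    - [0,0,0,0]
    - [0,0,0,0]
    - [0,0,-0.001,0]
    - [0,0,-0.001,0]
    - [0,0,-0.001,0]
  jaw: 0.0
  force: 60

```text
clock: 34.33
position: [0.6331, -0.3465, 0.187]
ee_rot: [0.0, 0.99, -0.141, 0.001]
contact_force: [1.4, -0.6, 5.1]
width: 0.0192
```

```bash
python3 -c "
from f import *; avg(5)
A=cv2.imread('pics/top7.png')[160:240,330:390]
cv2.imwrite('pics/p8.png',cv2.resize(A,None,fx=7,fy=7,interpolation=cv2.INTER_CUBIC))"
```

```text
[ 1.45 -0.31  5.25  0.08  0.48 -0.08] [ 0.63299227 -0.34648039  0.18693969] 34.525 0.01888394670362753
```

View pics/p8.png

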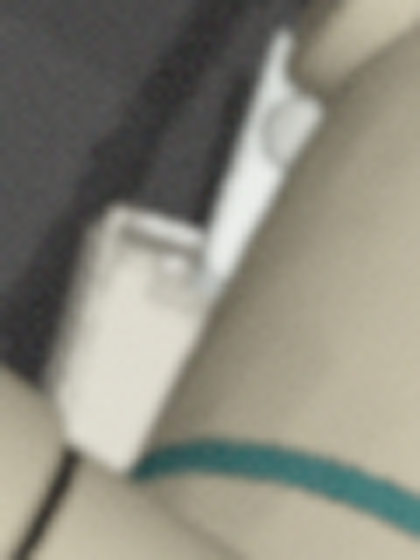

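drive_tool:
  targets:
    - [0,0,0.001,0]
    - [-0.002,0.0005,0.003,0]
    - [-0.004,0.001,0.004,0]
    - [-0.005,0.0015,0.005,0]
    - [-0.004,0.001,0.005,0]
  jaw: 0.0198
  force: 20

```text
clock: 35.2
position: [0.6172, -0.3421, 0.2042]
ee_rot: [-0.0, 0.99, -0.141, -0.0]
contact_force: [0.7, -0.1, -2.3]
width: 0.0202
```

```bash
python3 -c "
from f import *; avg(4)
for c in ('wrist','top'):
    im=snap(c,c+'9.png')
A=cv2.imread('pics/top9.png')[160:240,330:390]; B=cv2.imread('pics/wrist9.png')[60:380,130:390]
cv2.imwrite('pics/p9.png',np.hstack([cv2.resize(A,None,fx=6,fy=6,interpolation=cv2.INTER_CUBIC),cv2.resize(B,(390,480))]))"
```

```text
[ 0.02  0.54 -1.5   0.01  0.03 -0.  ] [ 0.61743146 -0.34231824  0.20469892] 35.35 0.019798691141450303
```

View pics/p9.png

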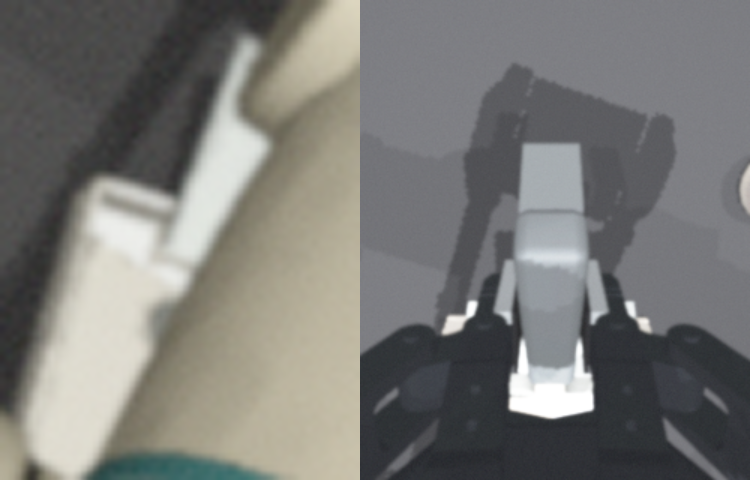

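drive_tool:
  targets:
    - [0,0,0,0]
    - [0,0,0,0]
    - [0,0,-0.001,0]
    - [0,0,-0.001,0]
    - [0,0,-0.001,0]
  jaw: 0.0
  force: 60

```text
clock: 36.12
position: [0.6179, -0.3425, 0.2017]
ee_rot: [0.0, 0.99, -0.141, 0.0]
contact_force: [0.3, -0.1, 5.3]
width: 0.019
```

```bash
python3 -c "from f import *; avg(4)"
```

```text
[-0.16  0.32  5.13  0.1   0.66 -0.05] [ 0.61777032 -0.342454    0.2016055 ] 36.275 0.018981324470931173
```

drive_tool:
  targets:
    - [0,0,0.005,0]
    - [0,0,0.01,0]
    - [0,0,0.01,0]
    - [0,0,0,0]
    - [0,0,0,0]

```text
clock: 36.95
position: [0.6177, -0.3423, 0.2259]
ee_rot: [0.0, 0.99, -0.141, -0.0]
contact_force: [1.1, -0.4, -1.8]
width: 0.019
```

```bash
python3 -c "from f import *; avg(5)"
```

```text
[ 0.28 -0.22 -1.6  -0.01 -0.06 -0.03] [ 0.61755484 -0.34221811  0.22552527] 37.15 0.01905786523565482
```

drive_tool:
  targets:
    - [0.005,0.01,0.03,0]
    - [0.01,0.03,0.01,0]
    - [0.01,0.045,0,0]
    - [0.01,0.045,0,0]
    - [0.01,0.045,0,0]

```text
clock: 37.83
position: [0.6629, -0.166, 0.2659]
ee_rot: [0.0, 0.99, -0.141, -0.0]
contact_force: [0.4, -0.2, -2.3]
width: 0.0188
```

drive_tool:
  targets:
    - [0,0.04,0,0]
    - [0,0.03,-0.02,0]
    - [0,0.02,-0.03,0]
    - [0,0.01,-0.03,0]
    - [0,0,-0.02,0]

```text
clock: 38.45
position: [0.6626, -0.0661, 0.1647]
ee_rot: [-0.0, 0.99, -0.14, -0.0]
contact_force: [7.5, -1.9, 9.8]
width: 0.0187
```

```bash
python3 -c "
from f import *
im=snap('top','t10.png');b=snap('scene','s10.png')
s=sensors.get_state();print(s['position'],s['contact_force'],s['clock'])
for c in('top','scene'):
  print([(np.round(r['point'],3).tolist(),round(r['score'],2)) for r in spotter.landmark_of('slug_a_center',c)])
A=cv2.imread('pics/t10.png')[120:280,240:420];B=cv2.imread('pics/s10.png')[150:310,60:310]
cv2.imwrite('pics/p10.png',np.hstack([cv2.resize(A,(360,320)),cv2.resize(B,(440,320))]))"
```

```text
[ 0.66219802 -0.0666369   0.16446652] [-0.27771302  0.67552753 -0.99617874] 38.55
[([0.46, -0.318, 0.014], 0.57)]
[([0.461, -0.316, 0.018], 0.44), ([0.446, -0.294, 0.004], 0.36)]
```

View pics/p10.png

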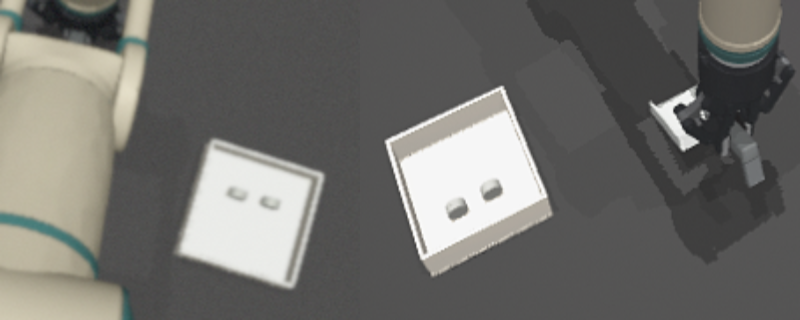

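drive_tool:
  targets:
    - [0,0,0,0]
    - [0.005,-0.001,-0.005,0]
    - [0.005,-0.001,-0.008,0]
    - [0.005,-0.001,-0.008,0]
    - [0.005,-0.001,-0.008,0]
  jaw: 0.0198
  force: 20

```text
clock: 39.28
position: [0.6833, -0.0716, 0.1364]
ee_rot: [0.0, 0.99, -0.141, 0.0]
contact_force: [0.7, -0.8, 0.5]
width: 0.0197
```

drive_tool:
  targets:
    - [0.005,-0.001,-0.008,0]
    - [0.005,-0.001,-0.008,0]
    - [0.004,-0.001,-0.008,0]
    - [0.002,-0.001,-0.007,0]
    - [0,0,0,0]

```text
clock: 39.9
position: [0.6986, -0.0752, 0.1051]
ee_rot: [-0.0, 0.99, -0.141, -0.0]
contact_force: [0.1, 0.2, 0.1]
width: 0.0198
```

```bash
python3 -c "
from f import *; avg(3)
im=snap('wrist','w11.png');b=snap('scene','s11.png')
cv2.imwrite('pics/p11.png',np.hstack([cv2.resize(cv2.imread('pics/w11.png')[60:380,130:390],(390,480)),cv2.resize(cv2.imread('pics/s11.png')[150:300,200:330],(400,480))]))"
```

```text
[-0.15  0.27 -1.21 -0.02 -0.11  0.  ] [ 0.69882522 -0.07531134  0.10590878] 40.0 0.01983522133004718
```

View pics/p11.png

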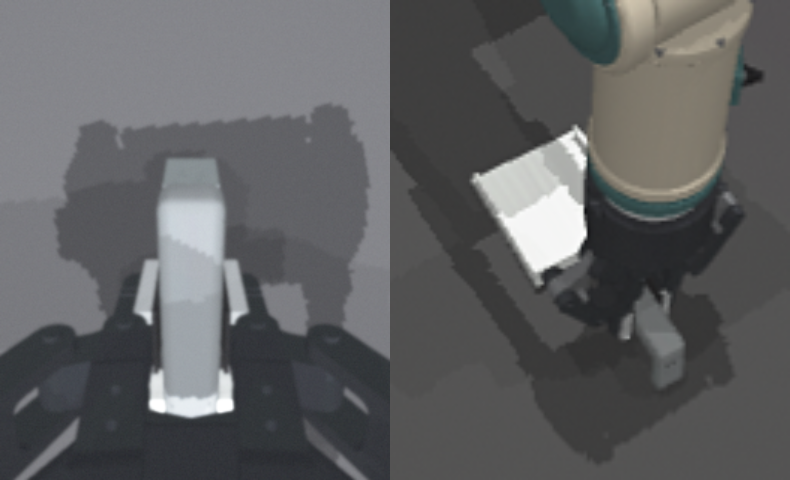

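drive_tool:
  targets:
    - [0.001,0,-0.005,0]
    - [0.001,0,-0.005,0]
    - [0,0,-0.003,0]
    - [0,0,-0.002,0]
    - [0,0,0,0]

```text
clock: 40.78
position: [0.7006, -0.0753, 0.0907]
ee_rot: [-0.0, 0.99, -0.141, -0.0]
contact_force: [0.0, -0.1, -0.5]
width: 0.0198
```

drive_tool:
  targets:
    - [0,0,0,0]
    - [0,0,0,0]
    - [0,0,0,0]
    - [0,0,0,0]
    - [0,0,0,0]
  jaw: 0.05

```text
clock: 41.4
position: [0.7007, -0.0753, 0.091]
ee_rot: [0.0, 0.99, -0.141, 0.0]
contact_force: [0.4, -0.7, 0.4]
width: 0.05
```

drive_tool:
  targets:
    - [0,0,0.01,0]
    - [0,0,0.03,0]
    - [0,0,0.05,0]
    - [0,0,0.05,0]
    - [0,0,0.03,0]
  jaw: 0.08

```text
clock: 42.02
position: [0.7014, -0.0755, 0.2653]
ee_rot: [0.0, 0.99, -0.141, 0.003]
contact_force: [-0.6, 0.6, 0.5]
width: 0.0799
```

```bash
python3 -c "
from f import *
im=snap('wrist','w12.png');b=snap('scene','s12.png')
for c in('wrist','scene','top'):
  cams.get_image(c)
  for q in ('scoop_grip','slug_a_center'): print(c,q,[(np.round(r['point'],3).tolist(),round(r['score'],2)) for r in spotter.landmark_of(q,c)])
print(sensors.get_state()['clock'])
cv2.imwrite('pics/p12.png',np.hstack([cv2.resize(cv2.imread('pics/w12.png'),(400,300)),cv2.resize(cv2.imread('pics/s12.png')[130:330,60:330],(400,300))]))"
```

```text
wrist scoop_grip [([0.666, -0.07, 0.041], 0.96)]
wrist slug_a_center [([0.46, -0.318, 0.018], 0.64)]
scene scoop_grip [([0.666, -0.067, 0.032], 0.74)]
scene slug_a_center [([0.465, -0.317, 0.016], 0.5)]
top scoop_grip []
top slug_a_center [([0.462, -0.317, 0.012], 0.37)]
42.575
```

View pics/p12.png

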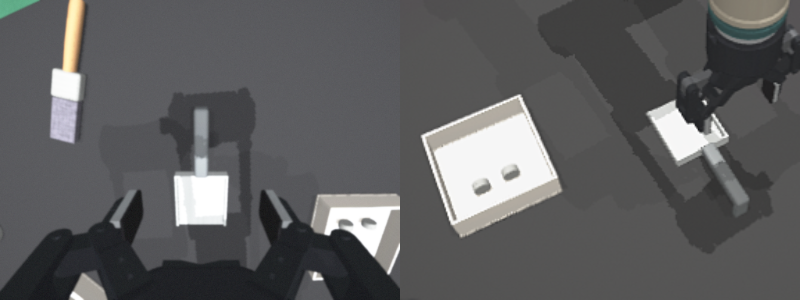

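Both slugs lie in the undivided tray. The empty scoop lies flat on the bench at about (0.666, -0.07), clear of the tray and released, so I'm handing the job in.

```bash
python3 -c "
from rig import manip; print(manip.sign_off())"
```

```text
the job is handed in; nothing more can be done
None
```

The job is done and handed in at about 42.6 s of the 58 s allowed. I have no verdict back from the judge.

**What I did:**
- I gripped the scoop 35 mm behind its grip point and carried it level. I then rested the blade on the tray's near rim at about 4 N with both slugs still on it.
- The tool cannot pitch, so the scoop had to turn inside the grip. Reducing the grip to 20 N did not let it turn, and neither did pushing the blade's edge against the tray's far inner wall; both slugs stayed on the blade throughout.
- Opening the jaw to about 19.7–19.8 mm let the scoop pivot on the rim as I raised the handle, and both slugs slid off.
- I then pressed the tilted blade on the rim at about 6.7 N. Afterwards I lowered the scoop to the bench, levelled it and released it.

**What the last checks showed:**
- **Slugs:** the weight after tipping was 1.6 N, which is the scoop alone. The last pictures show both slugs inside the tray, with one located at about (0.46, -0.32) and roughly 12–18 mm high, under the 35 mm limit.
- **Scoop:** it lies upright and flat by eye. Its grip point is at about (0.666, -0.07, 0.032–0.041), roughly 0.2 m from the tray.

**What failed or stayed uncertain:**
- The arm hid the blade from the cameras while I worked at the rim, so the slugs being on board at the first rim contact rests on weight readings of 2.2–2.5 N.
- I did not measure the tilt. I estimated it from geometry at about 23°, but one slug still lay at the back of the blade then, so the true angle was probably lower. I raised the handle further until both were off.
- I rested the blade on the rim up to about 45 mm behind its front edge, not exactly at the edge.
- The top camera missed the scoop in the final check.
- I viewed 15 pictures, over the budget of 10.

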